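Set a marked panel on the sawing board

TASK

Set the white hardboard panel up for sawing. With the fingertips, push it back snug and square against the fence of the sawing board and slide it along to the robot's right, until its hatched waste end overhangs the right-hand end of the bed and the black line stands about 6 mm out past that end. Only push it: do not lift or tip the panel, disturb none of the other things, and leave the panel lying there at rest.

Things in the scene. Friction and masses are not known exactly. Their poses are not given: they have to be found in the camera images.
- saw_board: Wooden sawing board fixed to the bench. Origin at bench height under the bed, z up, x away from the robot to the fence, y along the fence (robot's left). Flat bed: x -90 to +100 mm, y -180 to +180 mm, top 42 mm above the bench. Its right-hand (saw) end is at y = -180 mm, with free air beyond.
- fence_face (a point): Foot of the fence's near face, at mid-length: (60, 0, 42) mm in the sawing board's frame, axes as the board's. The fence stands on the bed along its far side, 40 mm deep, rising 28 mm above the bed, from y = -165 to +180 mm of the board.
- bed_end (a point): Middle of the top edge of the bed's right-hand (saw) end, at (5, -180, 42) mm in the sawing board's frame; its axes are those of the board.
- panel: Loose white-faced hardboard panel, 110 mm (own x) by 220 mm (own y) by 6 mm thick, about 0.13 kg, flat on the bed, at first with its middle 15 to 24 mm off the fence and up to 0.12 rad askew. Origin at the centre of its underside, z up, x to the fence edge. A black line 3 mm wide crosses its top 45 mm from its right-hand (-y) end; the waste beyond it is hatched.
- panel_line (a point): Middle of the black line on the panel's top face, at (0, -65, 6) mm in the panel's frame.
- panel_back (a point): Middle of the panel's long far edge, the one that goes against the fence, at (55, 0, 3) mm in the panel's frame.
- tenon_saw: Tenon saw lying flat on the bench to the right of the sawing board, 350 mm long, at most 22 mm high; leave alone. Origin on the bench where the blade meets the wooden handle, blade towards own +x.
- hammer: Claw hammer lying on the bench at the far right, 260 mm long, head 33 mm high; leave alone. Origin on the bench below the handle, head at own +x.
- nail_tray: Teal open plastic tray of nails, 120 x 170 x 50 mm, beyond the sawing board; leave alone. Origin at the centre of its underside.
- glue: White glue bottle with an orange cap standing upright beyond the sawing board, 52 mm wide, 130 mm high; leave alone. Origin at the centre of its underside.
- tape_roll: Yellow roll of tape lying flat, 72 mm across, 24 mm high, beyond the sawing board; leave alone. Origin at the centre of its underside.
- bar_magnet: Steel bar magnet 30 x 90 x 18 mm lying on the bench to the left of the sawing board; leave alone. Origin at the centre of its underside.
Not all that is in view belongs to the job. Of the things shaped like the panel, the white one is meant.

How it is judged (in metres and radians):
At the end, for the whole second after the job is handed in: The panel lies flat and at rest on the bed, its far long edge within 3.5 mm of the fence and parallel to it within 0.025 rad, and the middle of its black line is 0 to 12 mm past the right-hand end of the bed (6 mm is ideal) (y of panel_line in the frame of saw_board between -0.192 and -0.18 m and x of panel_back in the frame of saw_board between 0.0565 and 0.063 m and angle between the y axis of panel and the y axis of saw_board, either way round below 0.025 rad and angle between panel's own z axis and vertical below 0.02 rad and z of panel in the frame of saw_board between 0.04 and 0.044 m and linear speed of panel below 0.01 m/s); the robot touches nothing.
It fails at once if the panel is lifted off the bed (8 mm) or falls off it (z of panel in the frame of saw_board above 0.05 m or z of panel in the frame of saw_board below 0.032 m).
It fails at once if the panel is tipped by more than 0.1 rad (angle between panel's own z axis and vertical above 0.1 rad).
It fails at once if another thing on the bench is moved by more than 15 mm (distance of any of tenon_saw, hammer, nail_tray, glue, tape_roll, bar_magnet from where it was at the start of the episode above 0.015 m).
It also fails if it takes over 45 s, if anything falls off the work surface, if the arm or the gripper's body presses on something with over 40 N, if the wrist force passes 120 N, or if a joint passes its speed limit or range.

ROBOT

A 6-joint arm with a two-finger parallel gripper is mounted at the origin on the work surface. World frame = base frame: x ahead of the robot, y to its left, z up, the work surface at z = 0. Lengths are in m, angles in degrees, forces in N, time in s.
With the tool pointing down it reaches from about 0.3 to 0.75 m from the base axis. Payload 8.5 kg.
Tool frame: the origin (TCP) lies on the mounting face of the last link; the fingertips stand 173 mm ahead of it and the grasp point (between the pads) lies 155 mm ahead of it (env.tips_ahead is the distance from the TCP to the fingertips, in m); z points along the fingers, x is the direction in which the jaws open and shut, and the axes are right-handed (so a half turn about z gives the same grasp; the last joint's range is limited). The gripper opens to 85 mm and grips with 20 to 120 N. Pads are 22 mm wide; open, the fingers measure 114 mm over their backs; the gripper's body (76 mm by 85 mm) begins 54 mm behind the grasp point. The pads swing forward as they close: fully open they stand 13 mm farther back than shut.
Start: joints at [53.554, 21.807, 74.336, -0, 83.858, -12.336], TCP at [0.225, 0.502, 0.405] pointing down, gripper open.
Joint ranges: [-178.18, 178.18], [-50.72, 133.34], [12.68, 142.11], [-81.47, 261.47], [9.98, 163.14], [-165.26, 165.26]. Speed limits (degrees/s): [136.94, 136.94, 180, 180, 180, 180].

INTERFACE

Orientations are given as a 3x3 rotation matrix whose columns are the frame's x, y, z axes.
In Python, from rig import env gives the robot as it stands. The module is installed in compiled form; this text tells all that it offers.
- The arm moves only by the tool step_arm, never from a script. Its argument "increments" is a list of rows, each an object of numbers: "x", "y", "z": the shift along the tool's x, y, z in cm; "wx", "wy", "wz": the turn, a rotation vector about the tool's x, y, z in rad; "gripper": the finger opening in cm, from 0 to 8.54. A call has 1 to 20 rows; each row shifts and turns the commanded pose from where the row before left it, along the tool's axes as they then stand; what a row does not reach is not made up. A row lasts 1/10 s, in which the tool goes at most 50 mm and 8.59 degrees, less where a joint would pass 70% of its speed; a pose out of reach is approached as far as the arm can. A call with a gripper value outside its range is refused whole. The fingers move at their own pace and stop on an object; "newtons" is the grip in N (left out, the last holds). Time passes only in rows, so rows that do not move let the fingers close. It gives the time, the measured TCP pose, the force and the opening at its end, in the units of the state.
- env.observe(): the state, without advancing time (a new reading comes with each control period).
- env.get_image(name): name is "scene" or "top" or "wrist"; returns a dict with "color" (480x640x3 uint8, blue, green, red), "camera_matrix" (3x3 intrinsics, pixels), "distortion" ([k1, k2, p1, p2, k3] as OpenCV has them; the pictures are not rectified), "rvec" (rotation vector, rad) and "tvec" (3), from world to camera coordinates, as OpenCV has them. Camera axes: x right, y down, z forward; pixel columns grow to the right and rows downward; lengths in m; the calibration is good to about 2 mm. A picture is of the moment at which its call begins. There is no depth.
- env.close_job(): hands the job in, once; it reports no verdict.
The state is a dict: "time_s": time; "q": joint angles; "qvel": joint speeds; "joint_efforts": joint torques, N m; "position": TCP position; "tool_rot": TCP orientation; "ft_force": force on the tool from outside, world axes, zero at the start; "wrist_torque": the same for the moment, N m; "grip_width": finger opening in m.
Only numpy, scipy, OpenCV 4.12 (cv2) and the standard library are available. Lean on these libraries where they do the work, as an engineer would, in place of code of your own. Each camera call takes 0.05 s, during which the arm holds its last target. There are 200 camera calls.

## Working session

There is one attempt and no reset: what is moved stays moved. The work goes in short steps, Python scripts to look and compute and a tool call to move; the robot and the scene stay as the last step left them, time stands still between calls to the robot, and variables do not carry over. Pictures are saved under pics/ and viewed, about 8 in all and at most 12, crops included, and the job is handed in when it is done.

Besides the shell and the picture viewer there is one more tool, called after ">>>" as name(argument=value, ...), one argument or row to a line, values as JSON. step_arm: Moves the arm, as the interface text tells. Its arguments: {"type":"object","properties":{"increments":{"type":"array"},"newtons":{"type":"number"}},"required":["increments"]}

```bash
mkdir -p pics
cat > h.py <<'E'
import numpy as np, cv2
from rig import env
def grab(n,f=None):
    d=env.get_image(n)
    if f: cv2.imwrite('pics/'+f,d['color'])
    return d
def ray(d,uv,z):
    uv=np.array(uv,float).reshape(-1,1,2)
    n=cv2.undistortPoints(uv,d['camera_matrix'],d['distortion']).reshape(-1,2)
    R=cv2.Rodrigues(d['rvec'])[0]; c=-R.T@np.ravel(d['tvec'])
    v=np.c_[n,np.ones(len(n))]@R
    return c+v*((z-c[2])/v[:,2])[:,None]
def proj(d,p):
    return cv2.projectPoints(np.array(p,float).reshape(-1,3),d['rvec'],d['tvec'],d['camera_matrix'],d['distortion'])[0].reshape(-1,2)
E
python3 - <<'E'
from h import *
for n in('top','scene'):
    d=grab(n,n+'0.png'); np.savez(n+'0',**d)
o=env.observe(); print(o['tool_rot'],o['position'],o['time_s'],env.tips_ahead)
E
```

```text
[[ 4.08477821e-01  9.12767920e-01 -7.70411610e-04]
 [ 9.12767392e-01 -4.08478448e-01 -1.02240351e-03]
 [-1.24791367e-03 -2.85577437e-04 -9.99999181e-01]] [0.2246462  0.50198786 0.40418628] 0.1 0.1734
```

View pics/top0.png

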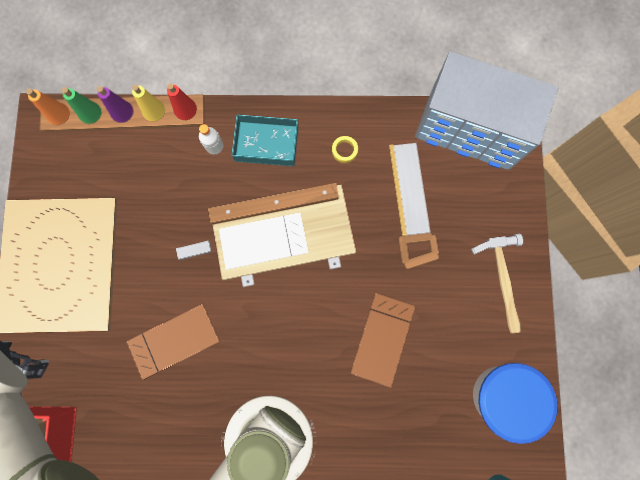

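View pics/scene0.png

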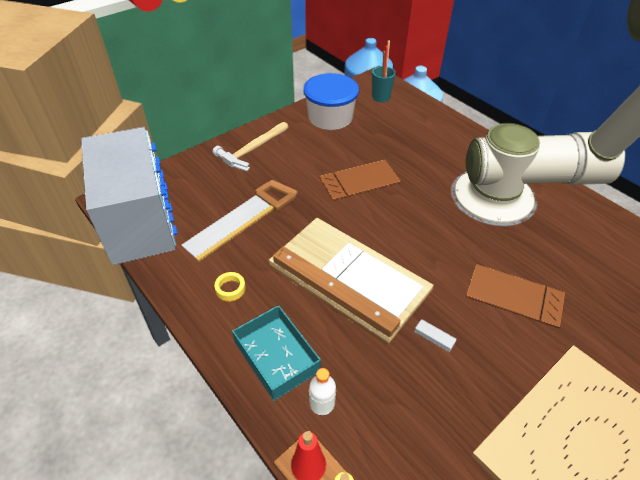

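The top view shows the board at about (208–355, 185–279) and the white panel at about (219–308, 212–270), with the hatched end and line near (287, 235). The fence is on the far side and the magnet at (193, 250). Next I measure them.

Run:
```python
from h import *
d=dict(np.load('top0.npz')); im=d['color']
c=im[165:305,165:375]; cv2.imwrite('pics/crop0.png',cv2.resize(c,None,fx=3.8,fy=3.8,interpolation=cv2.INTER_CUBIC))
for p in [(250,250),(330,220),(225,215),(190,251),(290,240)]: print(p,im[p[1],p[0]],cv2.cvtColor(im,cv2.COLOR_BGR2HSV)[p[1],p[0]])
print(-cv2.Rodrigues(d['rvec'])[0].T@d['tvec'].ravel())
print(ray(d,[(222,279),(355,252),(341,185)],.042).round(4))
```

```text
(250, 250) [247 247 247] [  0   0 247]
(330, 220) [168 214 233] [ 21  71 233]
(225, 215) [ 95 137 191] [ 13 128 191]
(190, 251) [223 220 219] [113   5 223]
(290, 240) [247 247 247] [  0   0 247]
[ 0.29554594 -0.14085206  1.35010817]
[[ 0.4093  0.1287  0.042 ]
 [ 0.4843 -0.221   0.042 ]
 [ 0.6675 -0.1834  0.042 ]]
```

View pics/crop0.png

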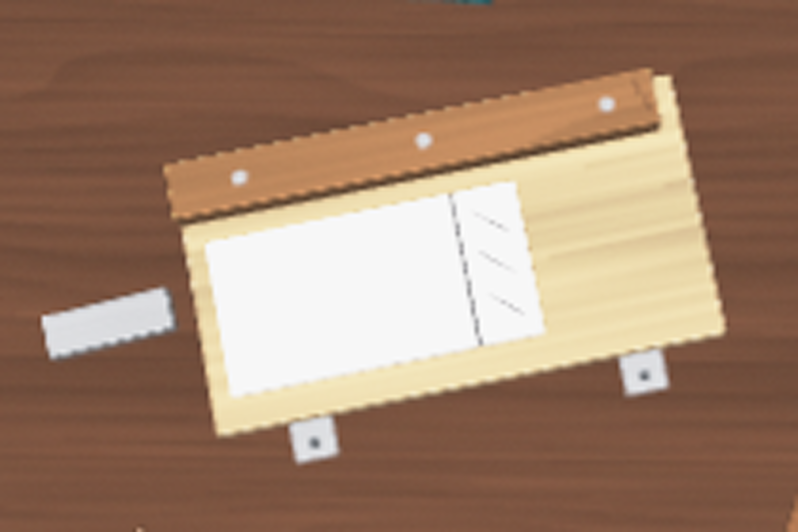

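The crop shows the bed's near-left corner at (218,436), near-right at (723,330) and far-right at (670,75). The panel corners are at (206,242), (515,182), (543,332) and (231,396), and the line runs from (450,193) to (481,345). The magnet is left of the bed. Now a sub-pixel fit.

```bash
cat >> h.py <<'E'
def board(d,mn):  # edges of bed mask -> frame; mn: near-edge offset origin by known sizes
    pass
def frame(d):
    hsv=cv2.cvtColor(d['color'],cv2.COLOR_BGR2HSV)
    m=((hsv[...,0]>14)&(hsv[...,0]<32)&(hsv[...,1]>35)&(hsv[...,1]<125)&(hsv[...,2]>190)).astype(np.uint8)
    w=((hsv[...,1]<15)&(hsv[...,2]>235)).astype(np.uint8)
    return m,w
def big(m,near):
    cs=cv2.findContours(m,cv2.RETR_EXTERNAL,cv2.CHAIN_APPROX_NONE)[0]
    cs=[c for c in cs if cv2.contourArea(c)>300]
    return min(cs,key=lambda c:np.linalg.norm(c.reshape(-1,2).mean(0)-near)).reshape(-1,2).astype(float)
def fitseg(P,a,b,tol=.006,trim=.012):
    a,b=np.array(a),np.array(b); t=(b-a)/np.linalg.norm(b-a); n=np.array([-t[1],t[0]])
    s=(P-a)@t; k=(abs((P-a)@n)<tol)&(s>trim)&(s<np.linalg.norm(b-a)-trim)
    vx,vy,x,y=cv2.fitLine(P[k].astype(np.float32),cv2.DIST_HUBER,0,1e-5,1e-5).ravel()
    return np.array([x,y]),np.array([vx,vy]),k.sum()
def meet(l,m):
    s=np.linalg.solve(np.c_[l[1],-m[1]],m[0]-l[0]); return l[0]+s[0]*l[1]
E
python3 - <<'E'
from h import *
d=dict(np.load('top0.npz'))
m,w=frame(d); 
cb=big(cv2.morphologyEx(m|w,cv2.MORPH_CLOSE,np.ones((3,3))),(280,240))
P=ray(d,cb,.042)[:,:2]
u=lambda x,y:(165.+(x+.5)/3.8-.5,165+(y+.5)/3.8-.5)
K=ray(d,[u(218,436),u(723,330),u(670,75)],.042)[:,:2]
near=fitseg(P,K[0],K[1]); end=fitseg(P,K[1],K[2])
c=meet(near,end)
ay=near[1]*np.sign(near[1]@(K[0]-K[1])); ax=end[1]*np.sign(end[1]@(K[2]-K[1]))
print('angles',np.degrees(np.arctan2(-ay[0],ay[1])),np.degrees(np.arctan2(ax[1],ax[0])),near[2],end[2],'corner',c)
# pixel half offset of contour outwards ~0.5px ignored
th=np.arctan2(-ay[0],ay[1]); X=np.array([np.cos(th),np.sin(th)]);Y=np.array([-X[1],X[0]])
O=c+.09*X+.18*Y; print('board O',O,'th',th)
wp=big(w,(265,240)); r=cv2.minAreaRect(ray(d,wp,.048)[:,:2].astype(np.float32)*1000)
print('panel rect',r)
C=ray(d,[u(206,242),u(515,182),u(543,332),u(231,396),u(450,193),u(481,345)],.048)[:,:2]
print('panel pts in board\n',(np.c_[(C-O)@X,(C-O)@Y]*1000).round(1))
Fc=ray(d,[u(172,219),u(658,130)],.07)[:,:2]
print('fence near top in board',(np.c_[(Fc-O)@X,(Fc-O)@Y]*1000).round(1))
np.savez('bd',O=O,X=X,Y=Y)
E
```

```text
angles 12.053553363471668 12.085824840007438 124 59 corner [ 0.4848601 -0.2213327]
board O [ 0.53528719 -0.02650686] th 0.21037419275741742
panel rect ((507.619140625, 46.49024200439453), (110.19123840332031, 173.00387573242188), 12.190678596496582)
panel pts in board
 [[ 43.5 163. ]
 [ 42.3 -57.7]
 [-66.3 -56.3]
 [-67.  163.8]
 [ 43.7 -11.4]
 [-66.6 -12.4]]
fence near top in board [[  59.1  179.6]
 [  53.6 -162.4]]
```

```bash
cat >> h.py <<'E'
B=np.load('bd.npz')
def where(bx=None,by=None):
    o=env.observe(); R=o['tool_rot']; tip=o['position']+R[:,2]*env.tips_ahead
    q=tip[:2]-B['O']; print('tip in board mm',(q@B['X']*1e3).round(1),(q@B['Y']*1e3).round(1),'z',(tip[2]*1e3).round(1),'t',o['time_s'],'F',np.round(o['ft_force'],1),'grip',o['grip_width'])
    print('err ang x vs Y',np.arctan2(R[0,0]*B['Y'][1]-R[1,0]*B['Y'][0],R[:2,0]@B['Y']).round(4))
    if bx is not None: print('need tool x,y cm',(by-q@B['Y']*1e3)/10,(bx-q@B['X']*1e3)/10)
E
python3 -c "
from h import *
where(-105,53)"
```

```text
tip in board mm -193.6 581.6 z 230.8 t 0.1 F [ 0.7 -0.3  0.9] grip 0.0855815878073068
err ang x vs Y 0.6312
need tool x,y cm -52.8567309070477 8.859654294919528
```

>>> step_arm(
  increments=[
    {"wz": -0.126,"gripper": 0},
    {"wz": -0.126},
    {"wz": -0.126},
    {"wz": -0.126},
    {"wz": -0.127},
    {"x": -4.4,"y": 0.74},
    {"x": -4.4,"y": 0.74},
    {"x": -4.4,"y": 0.74},
    {"x": -4.4,"y": 0.74},
    {"x": -4.4,"y": 0.74},
    {"x": -4.4,"y": 0.74},
    {"x": -4.4,"y": 0.74},
    {"x": -4.4,"y": 0.74},
    {"x": -4.4,"y": 0.74},
    {"x": -4.4,"y": 0.74},
    {"x": -4.4,"y": 0.74},
    {"x": -4.4,"y": 0.74},
    {},
    {},
  ],
  newtons=40,
)

```text
invalid input at $.increments[0]: expected keys x, y, z, wx, wy, wz, gripper
```

```bash
python3 -c "
from h import *
where(-105,53); d=grab('wrist','w1.png')"
```

```text
tip in board mm -193.6 581.6 z 230.8 t 0.1 F [ 0.7 -0.3  0.9] grip 0.0855815878073068
err ang x vs Y 0.6312
need tool x,y cm -52.8567309070477 8.859654294919528
```

View pics/w1.png

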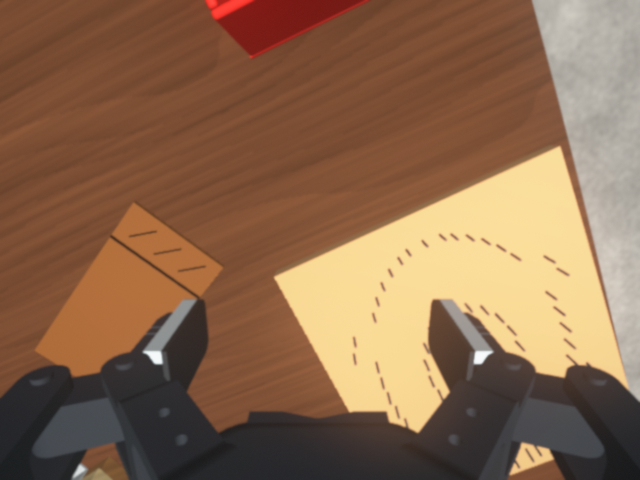

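The move was refused because every row needs all the keys. The wrist view shows the open fingertips at (185,320) and (455,320), still over the bench.

>>> step_arm(
  increments=[
    {"x": 0,"y": 0,"z": 0,"wx": 0,"wy": 0,"wz": -0.126,"gripper": 0},
    {"x": 0,"y": 0,"z": 0,"wx": 0,"wy": 0,"wz": -0.126,"gripper": 0},
    {"x": 0,"y": 0,"z": 0,"wx": 0,"wy": 0,"wz": -0.126,"gripper": 0},
    {"x": 0,"y": 0,"z": 0,"wx": 0,"wy": 0,"wz": -0.126,"gripper": 0},
    {"x": 0,"y": 0,"z": 0,"wx": 0,"wy": 0,"wz": -0.127,"gripper": 0},
    {"x": -4.4,"y": 0.74,"z": 0,"wx": 0,"wy": 0,"wz": 0,"gripper": 0},
    {"x": -4.4,"y": 0.74,"z": 0,"wx": 0,"wy": 0,"wz": 0,"gripper": 0},
    {"x": -4.4,"y": 0.74,"z": 0,"wx": 0,"wy": 0,"wz": 0,"gripper": 0},
    {"x": -4.4,"y": 0.74,"z": 0,"wx": 0,"wy": 0,"wz": 0,"gripper": 0},
    {"x": -4.4,"y": 0.74,"z": 0,"wx": 0,"wy": 0,"wz": 0,"gripper": 0},
    {"x": -4.4,"y": 0.74,"z": 0,"wx": 0,"wy": 0,"wz": 0,"gripper": 0},
    {"x": -4.4,"y": 0.74,"z": 0,"wx": 0,"wy": 0,"wz": 0,"gripper": 0},
    {"x": -4.4,"y": 0.74,"z": 0,"wx": 0,"wy": 0,"wz": 0,"gripper": 0},
    {"x": -4.4,"y": 0.74,"z": 0,"wx": 0,"wy": 0,"wz": 0,"gripper": 0},
    {"x": -4.4,"y": 0.74,"z": 0,"wx": 0,"wy": 0,"wz": 0,"gripper": 0},
    {"x": -4.4,"y": 0.74,"z": 0,"wx": 0,"wy": 0,"wz": 0,"gripper": 0},
    {"x": -4.4,"y": 0.74,"z": 0,"wx": 0,"wy": 0,"wz": 0,"gripper": 0},
    {"x": 0,"y": 0,"z": 0,"wx": 0,"wy": 0,"wz": 0,"gripper": 0},
  ],
  newtons=40,
)

```text
time_s: 1.95
position: [0.4232, 0.0003, 0.4044]
tool_rot: [[-0.203, 0.979, 0.0], [0.979, 0.203, -0.001], [-0.001, -0.0, -1.0]]
ft_force: [-0.3, 0.4, 0.0]
grip_width: -0.0001
```

```bash
python3 -c "
from h import *
where(-105,53)"
```

```text
tip in board mm -104.1 49.4 z 231.0 t 1.95 F [-0.3  0.4  0. ] grip -8.1679415978435e-05
err ang x vs Y 0.0056
need tool x,y cm 0.3559886721520463 -0.09498920828998507
```

>>> step_arm(
  increments=[
    {"x": 0.4,"y": -0.3,"z": 4,"wx": 0,"wy": 0,"wz": -0.006,"gripper": 0},
    {"x": 0,"y": 0,"z": 4,"wx": 0,"wy": 0,"wz": 0,"gripper": 0},
    {"x": 0,"y": 0,"z": 4,"wx": 0,"wy": 0,"wz": 0,"gripper": 0},
    {"x": 0,"y": 0,"z": 4,"wx": 0,"wy": 0,"wz": 0,"gripper": 0},
    {"x": 0,"y": 0,"z": 2,"wx": 0,"wy": 0,"wz": 0,"gripper": 0},
    {"x": 0,"y": 0,"z": 0.6,"wx": 0,"wy": 0,"wz": 0,"gripper": 0},
    {"x": 0,"y": 0,"z": 0,"wx": 0,"wy": 0,"wz": 0,"gripper": 0},
    {"x": 0,"y": 0,"z": 0,"wx": 0,"wy": 0,"wz": 0,"gripper": 0},
  ],
)

```text
time_s: 2.75
position: [0.4182, 0.0076, 0.2197]
tool_rot: [[-0.215, 0.977, 0.002], [0.977, 0.215, -0.0], [-0.001, 0.002, -1.0]]
ft_force: [0.4, -0.5, 0.8]
grip_width: 0.0
```

```bash
python3 -c "
from h import *
where(-67,53); d=grab('wrist','w2.png')"
```

```text
tip in board mm -107.1 57.6 z 46.3 t 2.75 F [ 0.4 -0.5  0.8] grip 9.187970118312986e-06
err ang x vs Y -0.0062
need tool x,y cm -0.4634427160080413 4.012659300014069
```

View pics/w2.png

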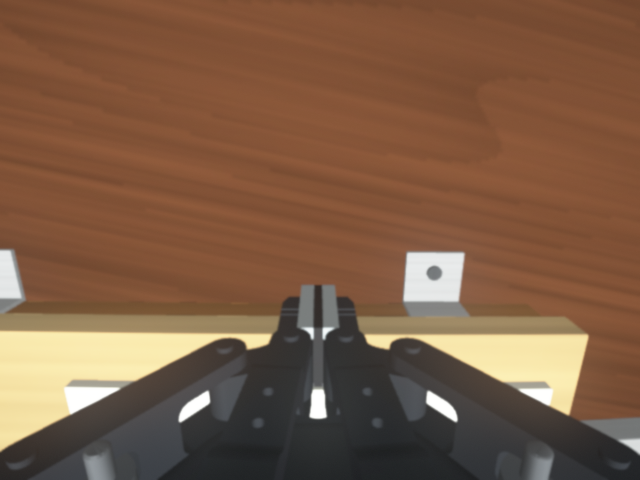

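The wrist view shows the closed tips at (318,305), over the bed's near edge. That edge is at row 320 and the panel's near edge is at row 385, parallel to it. The clamp tab at (433,270) is clear.

>>> step_arm(
  increments=[
    {"x": -0.4,"y": 0,"z": 0.15,"wx": 0,"wy": 0,"wz": 0.006,"gripper": 0},
    {"x": 0,"y": 0.8,"z": 0,"wx": 0,"wy": 0,"wz": 0,"gripper": 0},
    {"x": 0,"y": 0.8,"z": 0,"wx": 0,"wy": 0,"wz": 0,"gripper": 0},
    {"x": 0,"y": 0.8,"z": 0,"wx": 0,"wy": 0,"wz": 0,"gripper": 0},
    {"x": 0,"y": 0.4,"z": 0,"wx": 0,"wy": 0,"wz": 0,"gripper": 0},
    {"x": 0,"y": 0.4,"z": 0,"wx": 0,"wy": 0,"wz": 0,"gripper": 0},
    {"x": 0,"y": 0.4,"z": 0,"wx": 0,"wy": 0,"wz": 0,"gripper": 0},
    {"x": 0,"y": 0.4,"z": 0,"wx": 0,"wy": 0,"wz": 0,"gripper": 0},
    {"x": 0,"y": 0,"z": 0,"wx": 0,"wy": 0,"wz": 0,"gripper": 0},
    {"x": 0,"y": 0,"z": 0,"wx": 0,"wy": 0,"wz": 0,"gripper": 0},
  ],
)

```text
time_s: 3.8
position: [0.4579, 0.0119, 0.2172]
tool_rot: [[-0.209, 0.978, 0.0], [0.978, 0.209, -0.0], [-0.0, 0.0, -1.0]]
ft_force: [0.0, -0.2, 0.1]
grip_width: -0.0003
```

```bash
python3 -c "
from h import *
where(-61,53)"
```

```text
tip in board mm -67.6 53.7 z 43.8 t 3.8 F [ 0.  -0.2  0.1] grip -0.00025112023232065064
err ang x vs Y 0.0001
need tool x,y cm -0.07048000200020041 0.6632033514453652
```

>>> step_arm(
  increments=[
    {"x": 0,"y": 0.25,"z": 0,"wx": 0,"wy": 0,"wz": 0,"gripper": 0},
    {"x": 0,"y": 0.2,"z": 0,"wx": 0,"wy": 0,"wz": 0,"gripper": 0},
    {"x": 0,"y": 0,"z": 0,"wx": 0,"wy": 0,"wz": 0,"gripper": 0},
  ],
)

```text
time_s: 4.1
position: [0.4625, 0.0128, 0.2172]
tool_rot: [[-0.209, 0.978, 0.0], [0.978, 0.209, -0.0], [-0.0, 0.0, -1.0]]
ft_force: [-0.2, 0.3, 0.3]
grip_width: -0.0001
```

>>> step_arm(
  increments=[
    {"x": 0,"y": -1.5,"z": 0,"wx": 0,"wy": 0,"wz": 0,"gripper": 0},
    {"x": 0,"y": 0,"z": -4,"wx": 0,"wy": 0,"wz": 0,"gripper": 0},
    {"x": 4.7,"y": 0,"z": 0,"wx": 0,"wy": 0,"wz": 0,"gripper": 0},
    {"x": 4.7,"y": 0,"z": 0,"wx": 0,"wy": 0,"wz": 0,"gripper": 0},
    {"x": 4.2,"y": 2.0,"z": 0,"wx": 0,"wy": 0,"wz": 0,"gripper": 0},
    {"x": 0,"y": 4.2,"z": 0,"wx": 0,"wy": 0,"wz": 0,"gripper": 0},
    {"x": 0,"y": 2.0,"z": 0,"wx": 0,"wy": 0,"wz": 0,"gripper": 0},
    {"x": 0,"y": 0,"z": 0,"wx": 0,"wy": 0,"wz": 0,"gripper": 0},
    {"x": 0,"y": 0,"z": 0,"wx": 0,"wy": 0,"wz": 0,"gripper": 0},
  ],
)

```text
time_s: 5.0
position: [0.499, 0.1597, 0.2568]
tool_rot: [[-0.209, 0.978, -0.001], [0.978, 0.209, -0.0], [0.0, -0.001, -1.0]]
ft_force: [-0.0, 0.2, 0.4]
grip_width: -0.0002
```

Run:
```python
from h import *
where(3,188); d=grab('top','t1.png'); np.savez('t1',**d)
c=d['color'][165:305,165:375]; cv2.imwrite('pics/crop1.png',cv2.resize(c,None,fx=3.8,fy=3.8,interpolation=cv2.INTER_CUBIC))
```

```text
tip in board mm 3.2 189.7 z 83.4 t 5.0 F [-0.   0.2  0.4] grip -0.00020393961787858138
err ang x vs Y 0.0001
need tool x,y cm -0.17265278676031529 -0.01650114409521599
```

View pics/crop1.png

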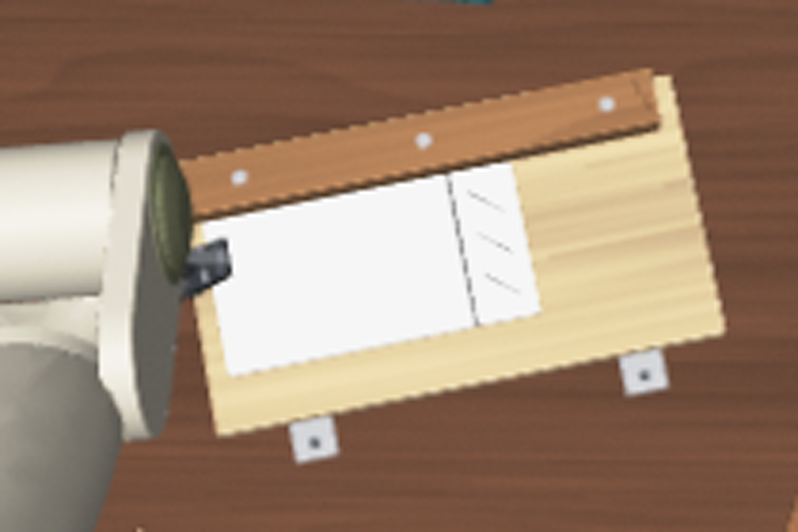

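The panel is now close to the fence and aligned with it. The line runs from (448,174) to (477,325), the near-right corner is at (539,311) and the near-left corner at (229,376).

Run:
```python
from h import *
d=dict(np.load('t1.npz'))
u=lambda x,y:(165.+(x+.5)/3.8-.5,165+(y+.5)/3.8-.5)
C=ray(d,[u(513,163),u(539,311),u(229,376),u(448,174),u(477,325)],.048)[:,:2]-B['O']
print((np.c_[C@B['X'],C@B['Y']]*1e3).round(1))
```

```text
[[ 56.1 -59. ]
 [-51.3 -56.5]
 [-53.  162.9]
 [ 57.5 -12.5]
 [-52.3 -12.3]]
```

>>> step_arm(
  increments=[
    {"x": 0,"y": 0,"z": 2.5,"wx": 0,"wy": 0,"wz": 0,"gripper": 0},
    {"x": 0,"y": 0,"z": 1.4,"wx": 0,"wy": 0,"wz": 0,"gripper": 0},
    {"x": 0,"y": 0,"z": 0,"wx": 0,"wy": 0,"wz": 0,"gripper": 0},
    {"x": -0.6,"y": 0,"z": 0,"wx": 0,"wy": 0,"wz": 0,"gripper": 0},
    {"x": -0.6,"y": 0,"z": 0,"wx": 0,"wy": 0,"wz": 0,"gripper": 0},
    {"x": -0.6,"y": 0,"z": 0,"wx": 0,"wy": 0,"wz": 0,"gripper": 0},
    {"x": -0.6,"y": 0,"z": 0,"wx": 0,"wy": 0,"wz": 0,"gripper": 0},
    {"x": -0.6,"y": 0,"z": 0,"wx": 0,"wy": 0,"wz": 0,"gripper": 0},
    {"x": -0.6,"y": 0,"z": 0,"wx": 0,"wy": 0,"wz": 0,"gripper": 0},
    {"x": -0.6,"y": 0,"z": 0,"wx": 0,"wy": 0,"wz": 0,"gripper": 0},
    {"x": -0.6,"y": 0,"z": 0,"wx": 0,"wy": 0,"wz": 0,"gripper": 0},
    {"x": -0.6,"y": 0,"z": 0,"wx": 0,"wy": 0,"wz": 0,"gripper": 0},
    {"x": -0.6,"y": 0,"z": 0,"wx": 0,"wy": 0,"wz": 0,"gripper": 0},
    {"x": 0,"y": 0,"z": 0,"wx": 0,"wy": 0,"wz": 0,"gripper": 0},
  ],
)

```text
time_s: 6.45
position: [0.5122, 0.1004, 0.2182]
tool_rot: [[-0.208, 0.978, 0.0], [0.978, 0.208, -0.0], [-0.0, -0.0, -1.0]]
ft_force: [-0.4, 0.5, -0.1]
grip_width: 0.0
```

Run:
```python
from h import *
where(3,20); d=grab('top'); np.savez('t2',**d)
c=d['color'][165:305,165:375]; cv2.imwrite('pics/crop2.png',cv2.resize(c,None,fx=3.8,fy=3.8,interpolation=cv2.INTER_CUBIC))
```

```text
tip in board mm 3.9 128.9 z 44.8 t 6.45 F [-0.4  0.5 -0.1] grip 5.46784531590768e-06
err ang x vs Y 0.0009
need tool x,y cm -10.889203369748227 -0.0877917640891257
```

View pics/crop2.png

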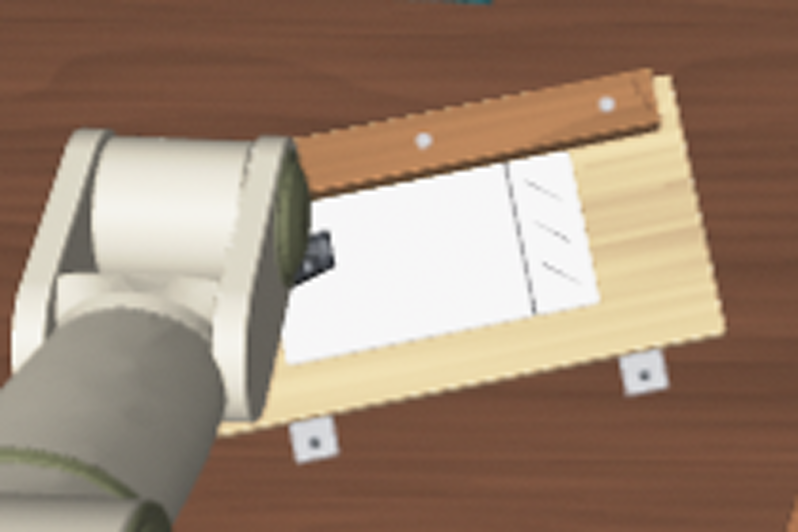

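The panel has slid right. The line now runs from (507,164) to (535,313) and the near-right corner is at (598,300), so it is still parallel.

Run:
```python
from h import *
d=dict(np.load('t2.npz'))
u=lambda x,y:(165.+(x+.5)/3.8-.5,165+(y+.5)/3.8-.5)
C=ray(d,[u(571,152),u(598,300),u(287,363),u(507,164),u(535,313)],.048)[:,:2]-B['O']
print((np.c_[C@B['X'],C@B['Y']]*1e3).round(1))
```

```text
[[  55.7 -100.7]
 [ -51.9  -98.3]
 [ -52.1  121.9]
 [  56.2  -54.7]
 [ -52.1  -53.5]]
```

>>> step_arm(
  increments=[
    {"x": -0.7,"y": 0,"z": 0,"wx": 0,"wy": 0,"wz": 0,"gripper": 0},
    {"x": -0.7,"y": 0,"z": 0,"wx": 0,"wy": 0,"wz": 0,"gripper": 0},
    {"x": -0.7,"y": 0,"z": 0,"wx": 0,"wy": 0,"wz": 0,"gripper": 0},
    {"x": -0.7,"y": 0,"z": 0,"wx": 0,"wy": 0,"wz": 0,"gripper": 0},
    {"x": -0.7,"y": 0,"z": 0,"wx": 0,"wy": 0,"wz": 0,"gripper": 0},
    {"x": -0.7,"y": 0,"z": 0,"wx": 0,"wy": 0,"wz": 0,"gripper": 0},
    {"x": -0.7,"y": 0,"z": 0,"wx": 0,"wy": 0,"wz": 0,"gripper": 0},
    {"x": -0.7,"y": 0,"z": 0,"wx": 0,"wy": 0,"wz": 0,"gripper": 0},
    {"x": -0.7,"y": 0,"z": 0,"wx": 0,"wy": 0,"wz": 0,"gripper": 0},
    {"x": -0.7,"y": 0,"z": 0,"wx": 0,"wy": 0,"wz": 0,"gripper": 0},
    {"x": -0.7,"y": 0,"z": 0,"wx": 0,"wy": 0,"wz": 0,"gripper": 0},
    {"x": -0.7,"y": 0,"z": 0,"wx": 0,"wy": 0,"wz": 0,"gripper": 0},
    {"x": -0.7,"y": 0,"z": 0,"wx": 0,"wy": 0,"wz": 0,"gripper": 0},
    {"x": -0.7,"y": 0,"z": 0,"wx": 0,"wy": 0,"wz": 0,"gripper": 0},
    {"x": -0.7,"y": 0,"z": 0,"wx": 0,"wy": 0,"wz": 0,"gripper": 0},
    {"x": -0.7,"y": 0,"z": 0,"wx": 0,"wy": 0,"wz": 0,"gripper": 0},
    {"x": -0.5,"y": 0,"z": 0,"wx": 0,"wy": 0,"wz": 0,"gripper": 0},
    {"x": -0.3,"y": 0,"z": 0,"wx": 0,"wy": 0,"wz": 0,"gripper": 0},
    {"x": 0,"y": 0,"z": 0,"wx": 0,"wy": 0,"wz": 0,"gripper": 0},
  ],
)

```text
time_s: 8.4
position: [0.5371, -0.0166, 0.2182]
tool_rot: [[-0.208, 0.978, 0.0], [0.978, 0.208, -0.0], [-0.0, 0.0, -1.0]]
ft_force: [-0.0, 0.0, -0.7]
grip_width: -0.0003
```

Run:
```python
from h import *
where(3,-3); d=grab('top'); np.savez('t3',**d)
c=d['color'][165:305,225:435]; cv2.imwrite('pics/crop3.png',cv2.resize(c,None,fx=3.8,fy=3.8,interpolation=cv2.INTER_CUBIC))
```

```text
tip in board mm 3.8 9.3 z 44.8 t 8.4 F [-0.   0.  -0.7] grip -0.00030749430157675105
err ang x vs Y 0.0006
need tool x,y cm -1.2317983540060384 -0.08395036462645762
```

View pics/crop3.png

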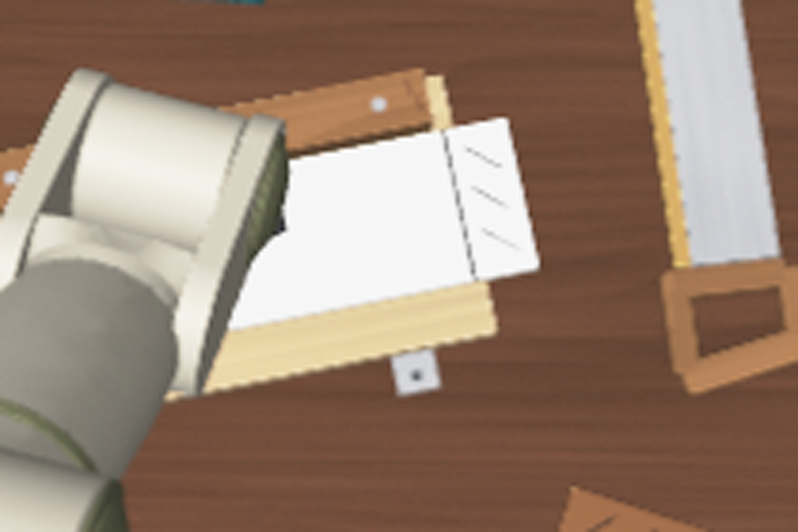

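The line runs from (446,130) to (474,278), and the bed end edge passes through about (451,127) and (487,282) to (496,331). The line is just inside the end. The panel's near-right corner is at (539,268) and its far-right corner at (508,118).

Run:
```python
from h import *
d=dict(np.load('t3.npz'))
u=lambda x,y:(225.+(x+.5)/3.8-.5,165+(y+.5)/3.8-.5)
f=lambda L,z:print((np.c_[(ray(d,L,z)[:,:2]-B['O'])@B['X'],(ray(d,L,z)[:,:2]-B['O'])@B['Y']]*1e3).round(1))
f([u(508,118),u(539,268),u(235,328),u(446,130),u(474,278)],.048)
f([u(443,77),u(496,331)],.042)
```

```text
[[  56.4 -219.9]
 [ -53.3 -218.3]
 [ -52.4   -2.4]
 [  56.7 -175.2]
 [ -51.1 -172.4]]
[[  96.7 -181.6]
 [ -89.9 -180.1]]
```

>>> step_arm(
  increments=[
    {"x": -0.4,"y": 0,"z": 0,"wx": 0,"wy": 0,"wz": 0,"gripper": 0},
    {"x": -0.4,"y": 0,"z": 0,"wx": 0,"wy": 0,"wz": 0,"gripper": 0},
    {"x": -0.3,"y": 0,"z": 0,"wx": 0,"wy": 0,"wz": 0,"gripper": 0},
    {"x": -0.15,"y": 0,"z": 0,"wx": 0,"wy": 0,"wz": 0,"gripper": 0},
    {"x": 0,"y": 0,"z": 0,"wx": 0,"wy": 0,"wz": 0,"gripper": 0},
    {"x": 1.2,"y": 0,"z": 0,"wx": 0,"wy": 0,"wz": 0,"gripper": 0},
    {"x": 0,"y": 0,"z": -4,"wx": 0,"wy": 0,"wz": 0,"gripper": 0},
    {"x": 0,"y": -4.2,"z": 0,"wx": 0,"wy": 0,"wz": 0,"gripper": 0},
    {"x": 0,"y": -4.2,"z": 0,"wx": 0,"wy": 0,"wz": 0,"gripper": 0},
    {"x": -4,"y": 0,"z": 0,"wx": 0,"wy": 0,"wz": 0,"gripper": 0},
    {"x": -4,"y": 0,"z": 0,"wx": 0,"wy": 0,"wz": 0,"gripper": 0},
    {"x": -3.9,"y": 0,"z": 0,"wx": 0,"wy": 0,"wz": 0,"gripper": 0},
    {"x": 0,"y": 0,"z": 2.5,"wx": 0,"wy": 0,"wz": 0,"gripper": 0},
    {"x": 0,"y": 0,"z": 0,"wx": 0,"wy": 0,"wz": 0,"gripper": 0},
  ],
)

```text
time_s: 9.85
position: [0.4792, -0.1504, 0.2312]
tool_rot: [[-0.207, 0.978, -0.004], [0.978, 0.208, 0.003], [0.003, -0.003, -1.0]]
ft_force: [1.0, 0.4, 0.3]
grip_width: -0.0
```

Run:
```python
from h import *
where(-61,-115)
```

```text
tip in board mm -81.3 -108.9 z 57.8 t 9.85 F [1.  0.4 0.3] grip -3.388824281644463e-05
err ang x vs Y 0.0014
need tool x,y cm -0.61394660928716 2.031929801746415
```

>>> step_arm(
  increments=[
    {"x": -0.6,"y": 0,"z": 0.9,"wx": 0,"wy": 0,"wz": 0,"gripper": 0},
    {"x": 0,"y": 0,"z": 0.4,"wx": 0,"wy": 0,"wz": 0,"gripper": 0},
    {"x": 0,"y": 0,"z": 0,"wx": 0,"wy": 0,"wz": 0,"gripper": 0},
    {"x": 0,"y": 0.6,"z": 0,"wx": 0,"wy": 0,"wz": 0,"gripper": 0},
    {"x": 0,"y": 0.6,"z": 0,"wx": 0,"wy": 0,"wz": 0,"gripper": 0},
    {"x": 0,"y": 0.5,"z": 0,"wx": 0,"wy": 0,"wz": 0,"gripper": 0},
    {"x": 0,"y": 0.1,"z": 0,"wx": 0,"wy": 0,"wz": 0,"gripper": 0},
    {"x": 0,"y": 0.1,"z": 0,"wx": 0,"wy": 0,"wz": 0,"gripper": 0},
    {"x": 0,"y": 0,"z": 0,"wx": 0,"wy": 0,"wz": 0,"gripper": 0},
  ],
)

```text
time_s: 10.75
position: [0.4996, -0.1525, 0.2202]
tool_rot: [[-0.209, 0.978, -0.0], [0.978, 0.209, 0.0], [0.0, -0.0, -1.0]]
ft_force: [-0.6, 1.2, -0.4]
grip_width: -0.0002
```

Run:
```python
from h import *
where(-61,-115)
```

```text
tip in board mm -61.2 -115.7 z 46.8 t 10.75 F [-0.6  1.2 -0.4] grip -0.000164859242254687
err ang x vs Y 0.0001
need tool x,y cm 0.07452110100167317 0.019510395471907315
```

>>> step_arm(
  increments=[
    {"x": 0,"y": -0.4,"z": 0,"wx": 0,"wy": 0,"wz": 0,"gripper": 0},
    {"x": 0,"y": 0,"z": 0.25,"wx": 0,"wy": 0,"wz": 0,"gripper": 0},
    {"x": 0,"y": 0.2,"z": 0,"wx": 0,"wy": 0,"wz": 0,"gripper": 0},
    {"x": 0,"y": 0.2,"z": 0,"wx": 0,"wy": 0,"wz": 0,"gripper": 0},
    {"x": 0,"y": 0.1,"z": 0,"wx": 0,"wy": 0,"wz": 0,"gripper": 0},
    {"x": 0,"y": 0,"z": 0,"wx": 0,"wy": 0,"wz": 0,"gripper": 0},
    {"x": 0,"y": 0,"z": 0,"wx": 0,"wy": 0,"wz": 0,"gripper": 0},
  ],
)

```text
time_s: 11.45
position: [0.5002, -0.1525, 0.2176]
tool_rot: [[-0.209, 0.978, -0.002], [0.978, 0.209, -0.0], [0.0, -0.002, -1.0]]
ft_force: [-5.3, -3.2, 1.7]
grip_width: -0.0003
```

>>> step_arm(
  increments=[
    {"x": 0,"y": 0.1,"z": 0,"wx": 0,"wy": 0,"wz": 0,"gripper": 0},
    {"x": 0,"y": 0,"z": 0,"wx": 0,"wy": 0,"wz": 0,"gripper": 0},
  ],
)

```text
time_s: 11.65
position: [0.5007, -0.1524, 0.2175]
tool_rot: [[-0.209, 0.978, -0.004], [0.978, 0.209, -0.0], [0.001, -0.004, -1.0]]
ft_force: [-9.9, -4.7, 2.3]
grip_width: 0.0002
```

>>> step_arm(
  increments=[
    {"x": 0,"y": 0.1,"z": 0,"wx": 0,"wy": 0,"wz": 0,"gripper": 0},
    {"x": 0,"y": 0,"z": 0,"wx": 0,"wy": 0,"wz": 0,"gripper": 0},
  ],
)

```text
time_s: 11.85
position: [0.5012, -0.1523, 0.2175]
tool_rot: [[-0.209, 0.978, -0.006], [0.978, 0.209, -0.0], [0.001, -0.006, -1.0]]
ft_force: [-13.5, -6.1, 4.4]
grip_width: 0.0002
```

Run:
```python
from h import *
where(-61,-115)
```

```text
tip in board mm -60.7 -115.7 z 44.1 t 11.85 F [-13.5  -6.1   4.4] grip 0.00015747137870913999
err ang x vs Y -0.0007
need tool x,y cm 0.07061586931574766 -0.027548493083990166
```

The force rises to about 14 N, so the panel is firmly against the fence. I'll back off straight and look.

>>> step_arm(
  increments=[
    {"x": 0,"y": -0.3,"z": 0,"wx": 0,"wy": 0,"wz": 0,"gripper": 0},
    {"x": 0,"y": -1,"z": 0,"wx": 0,"wy": 0,"wz": 0,"gripper": 0},
    {"x": 0,"y": -0.6,"z": 0,"wx": 0,"wy": 0,"wz": 0,"gripper": 0},
    {"x": 0,"y": 0,"z": -4,"wx": 0,"wy": 0,"wz": 0,"gripper": 0},
    {"x": 0,"y": 0,"z": -5,"wx": 0,"wy": 0,"wz": 0,"gripper": 0},
    {"x": 0,"y": -3,"z": -4,"wx": 0,"wy": 0,"wz": 0,"gripper": 0},
    {"x": 4.5,"y": -2,"z": 0,"wx": 0,"wy": 0,"wz": 0,"gripper": 0},
    {"x": 4.5,"y": -2,"z": 0,"wx": 0,"wy": 0,"wz": 0,"gripper": 0},
    {"x": 4.5,"y": 0,"z": 0,"wx": 0,"wy": 0,"wz": 0,"gripper": 0},
    {"x": 4.5,"y": 0,"z": 0,"wx": 0,"wy": 0,"wz": 0,"gripper": 0},
    {"x": 4.5,"y": 0,"z": 0,"wx": 0,"wy": 0,"wz": 0,"gripper": 0},
    {"x": 4.5,"y": 0,"z": 0,"wx": 0,"wy": 0,"wz": 0,"gripper": 0},
    {"x": 4.5,"y": 0,"z": 0,"wx": 0,"wy": 0,"wz": 0,"gripper": 0},
    {"x": 4.5,"y": 0,"z": 0,"wx": 0,"wy": 0,"wz": 0,"gripper": 0},
    {"x": 0,"y": 0,"z": 0,"wx": 0,"wy": 0,"wz": 0,"gripper": 0},
  ],
)

```text
time_s: 13.35
position: [0.3383, 0.1852, 0.3478]
tool_rot: [[-0.216, 0.976, 0.0], [0.976, 0.216, 0.001], [0.001, 0.0, -1.0]]
ft_force: [-0.1, 0.3, -0.1]
grip_width: 0.0004
```

Run:
```python
from h import *
d=grab('top'); np.savez('t4',**d); np.savez('s4',**grab('scene'))
c=d['color'][165:305,225:435]; cv2.imwrite('pics/crop4.png',cv2.resize(c,None,fx=3.8,fy=3.8,interpolation=cv2.INTER_CUBIC))
m,w=frame(d); wp=big(w,(300,240)); r=cv2.minAreaRect(ray(d,wp,.048)[:,:2].astype(np.float32)*1000); print(r)
```

```text
((559.2645874023438, -119.36453247070312), (109.25438690185547, 172.4424591064453), 12.27685260772705)
```

View pics/crop4.png

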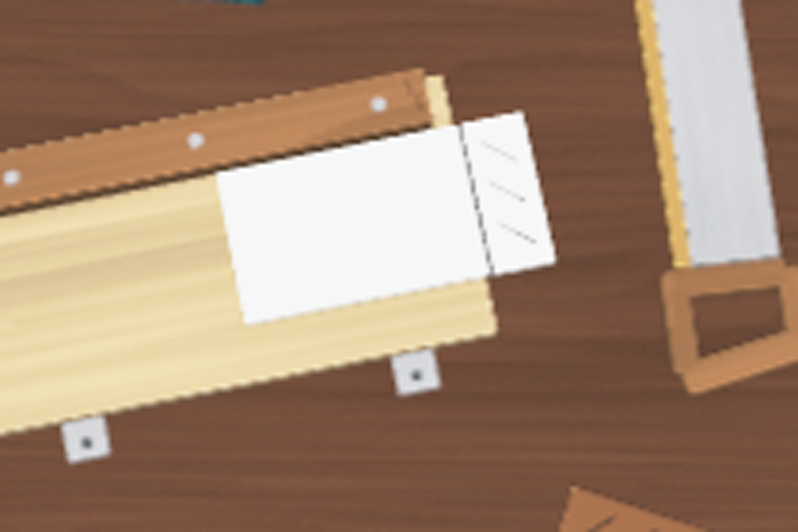

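The panel is against the fence. The line runs from (461,125) to (491,275), about 6 crop pixels outside the bed-end line from (444,77) to (496,331). Now the numbers.

Run:
```python
from h import *
d=dict(np.load('t4.npz'))
u=lambda x,y:(225.+(x+.5)/3.8-.5,165+(y+.5)/3.8-.5)
f=lambda L,z:print((np.c_[(ray(d,L,z)[:,:2]-B['O'])@B['X'],(ray(d,L,z)[:,:2]-B['O'])@B['Y']]*1e3).round(1))
f([u(524,112),u(555,262),u(246,325),u(217,174),u(461,125),u(491,275)],.048)
f([u(443,77),u(496,331)],.042)
q=np.array([559.26,-119.36])/1e3-B['O']; print('white part centre',q@B['X'],q@B['Y'])
s=dict(np.load('s4.npz')); p=B['O'][:,None]; 
c=np.r_[B['O']-.18*B['Y']+.02*B['X'],.042]; a,b=proj(s,c)[0].astype(int)
k=s['color'][b-60:b+60,a-60:a+80]; cv2.imwrite('pics/s4.png',cv2.resize(k,None,fx=5,fy=5,interpolation=cv2.INTER_CUBIC))
g=lambda bx,by,z:proj(s,np.r_[B['O']+bx*B['X']+by*B['Y'],z])[0]
print('crop px of ideal line ends', [((g(x,-.186,.048)-[a-60,b-60]+.5)*5-.5).round() for x in(.06,-.05)],[((g(x,-.18,.042)-[a-60,b-60]+.5)*5-.5).round() for x in(.1,-.09)])
```

```text
[[  58.4 -232. ]
 [ -51.3 -230.1]
 [ -51.9  -10.3]
 [  57.9  -10.4]
 [  58.1 -186.3]
 [ -51.4 -184.5]]
[[  96.7 -181.6]
 [ -89.9 -180.1]]
white part centre 0.0040541373909879245 -0.09581213362976276
crop px of ideal line ends [array([244., 337.]), array([384., 216.])] [array([199., 398.]), array([440., 187.])]
```

View pics/s4.png

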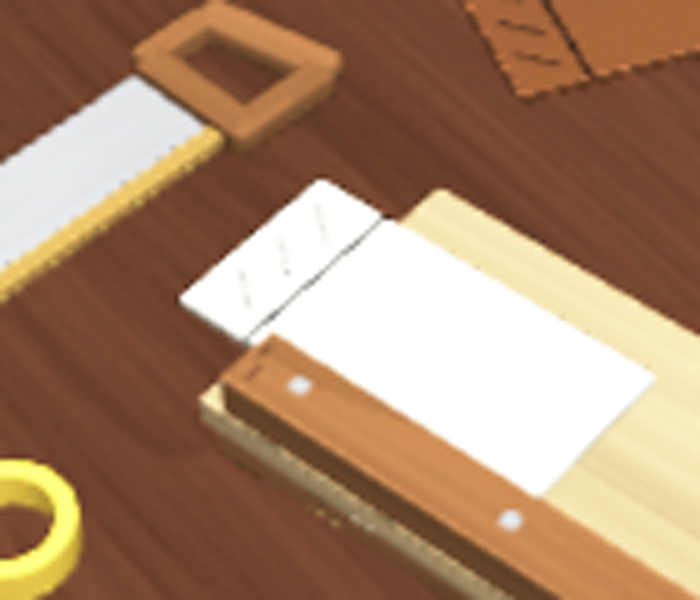

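In the scene view the line runs from (248,339) to (384,217). The ideal 6 mm line would fall at (244,337)–(384,216), so they agree to under a pixel of the original image.

```bash
python3 -c "
from rig import env
env.close_job(); print(env.observe()['time_s'])"
```

```text
the job is handed in; nothing more can be done
the job is handed in; nothing more can be done
```

The panel is set up for sawing and the job is handed in; the arm finished at about 13.5 s of the 45 s. With closed fingertips I pushed the panel to the fence, slid it about 174 mm to the right, then pressed it home against the fence. That last push built up to about 14 N, so it is in firm contact.

The last checks, with the arm clear:

| Check | Measured | Wanted |
|---|---|---|
| Black line past the bed end | about 5–6 mm (line at y ≈ -185.4 mm) | 0–12 mm, 6 ideal |
| Far edge position | x ≈ 58 mm | 56.5–63 mm |
| Angle to the fence | about 0.004 rad | below 0.025 rad |

- **Second view:** the scene camera put the line within a pixel of the ideal 6 mm position.
- **Far edge reading:** it came out 2 mm short of the fence at 60 mm, while the push force says it is touching. That difference is within the camera calibration of about 2 mm.
- **Other things:** I never touched them, and the saw and tape roll look undisturbed in the last pictures. I did not measure their positions again.
- **Refused move:** my first move call was rejected for its format before anything moved.

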